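# Handing over the glue station

## Task

Hand the glue station over to the next shift: stand every tipped-over glue bottle upright in the green-walled lane beside the things already standing there, and press the red push-pull cap of every one of them, tipped or already standing, fully shut. When all of them are away and shut, pull the blue cap of the clamped bottle fully open, ready for use. Leave the filler tin standing in its place in the lane and everything else on the bench alone.

Things in the scene. Friction and masses are not known exactly. Their poses are not given: they have to be found in the camera images.
- lane: glue lane: long low fixed tray with a bare wood floor and green walls, open on top. Outer size 108 (own x) x 600 (own y) x 18 mm high, walls 6 mm thick, inside 96 x 588 mm, floor 6 mm above the bench. Origin: centre of its underside, on the bench. Its own y runs along the lane; at yaw 0 that is the world's y. It stands a little differently each time
- glue1: square white glue bottle with blue and yellow labels and a red cap, 0.2 to 0.32 kg, weight centred 52 mm from its base. Body 44 x 44 mm, 96 mm tall, then shoulder and 22 mm wide neck to 112 mm. Origin: centre of its base; own z runs from base to cap. Starts lying on a flat face on the bench (origin 22 mm up); may be absent
- cap1 (a joint): how far the red cap of glue bottle 1 is pulled out along the bottle's z, in m: 0 = pressed fully home (shut), 0.010 = fully out (open). A stiff friction detent holds it wherever it is; about 5 N along the bottle moves it; it stops hard at 0. Cap 25 mm across, 24 mm long; its flat top is 132 mm from the bottle's base when shut, 142 mm when fully out
- glue2: square white glue bottle with blue and yellow labels and a red cap, 0.2 to 0.32 kg, weight centred 52 mm from its base. Body 44 x 44 mm, 96 mm tall, then shoulder and 22 mm wide neck to 112 mm. Origin: centre of its base; own z runs from base to cap. Starts lying on a flat face on the bench (origin 22 mm up); may be absent
- cap2 (a joint): how far the red cap of glue bottle 2 is pulled out along the bottle's z, in m: 0 = pressed fully home (shut), 0.010 = fully out (open). A stiff friction detent holds it wherever it is; about 5 N along the bottle moves it; it stops hard at 0. Cap 25 mm across, 24 mm long; its flat top is 132 mm from the bottle's base when shut, 142 mm when fully out
- glue3: square white glue bottle with blue and yellow labels and a red cap, 0.2 to 0.32 kg, weight centred 52 mm from its base. Body 44 x 44 mm, 96 mm tall, then shoulder and 22 mm wide neck to 112 mm. Origin: centre of its base; own z runs from base to cap. Starts lying on a flat face on the bench (origin 22 mm up); may be absent
- cap3 (a joint): how far the red cap of glue bottle 3 is pulled out along the bottle's z, in m: 0 = pressed fully home (shut), 0.010 = fully out (open). A stiff friction detent holds it wherever it is; about 5 N along the bottle moves it; it stops hard at 0. Cap 25 mm across, 24 mm long; its flat top is 132 mm from the bottle's base when shut, 142 mm when fully out
- glue4: square white glue bottle with blue and yellow labels and a red cap, 0.2 to 0.32 kg, weight centred 52 mm from its base. Body 44 x 44 mm, 96 mm tall, then shoulder and 22 mm wide neck to 112 mm. Origin: centre of its base; own z runs from base to cap. Starts standing in the lane; may be absent
- cap4 (a joint): how far the red cap of glue bottle 4 is pulled out along the bottle's z, in m: 0 = pressed fully home (shut), 0.010 = fully out (open). A stiff friction detent holds it wherever it is; about 5 N along the bottle moves it; it stops hard at 0. Cap 25 mm across, 24 mm long; its flat top is 132 mm from the bottle's base when shut, 142 mm when fully out
- glue5: square white glue bottle with blue and yellow labels and a red cap, 0.2 to 0.32 kg, weight centred 52 mm from its base. Body 44 x 44 mm, 96 mm tall, then shoulder and 22 mm wide neck to 112 mm. Origin: centre of its base; own z runs from base to cap. Starts standing in the lane; may be absent
- cap5 (a joint): how far the red cap of glue bottle 5 is pulled out along the bottle's z, in m: 0 = pressed fully home (shut), 0.010 = fully out (open). A stiff friction detent holds it wherever it is; about 5 N along the bottle moves it; it stops hard at 0. Cap 25 mm across, 24 mm long; its flat top is 132 mm from the bottle's base when shut, 142 mm when fully out
- shift: the clamped bottle: a like square bottle with orange labels and a blue cap, fixed to the bench in a green holder block 70 x 70 x 30 mm, left of the lane. It cannot move. Origin: centre of the holder's underside, on the bench; own z up
- shiftcap (a joint): how far the blue cap of the clamped bottle is pulled out upwards, in m: 0 = shut, 0.010 = fully open (a hard stop that holds). A stiff friction detent holds it wherever it is; it takes about 5 N to move it
- shiftcap_top (a point): centre of the flat top of the blue cap: 138 mm above the bench when shut, 148 mm when fully open. Cap 25 mm across, 24 mm long, with a 29 mm rim at its foot
- tin: round metal filler tin with a green label, 64 mm across, 75 mm high, standing in the lane among the bottles; stays where it is. Origin: centre of its base
- boards: pile of four oval wooden boards, 140 x 240 x 48 mm, on the bench to the left; to be left alone. Origin: at its underside
- sandblock: cork sanding block, 65 x 100 x 28 mm, left of the lying bottles; to be left alone. Origin: at its underside
- tape: roll of yellow tape lying flat, 90 mm across, 24 mm high; to be left alone. Origin: at its underside
- brush: brush lying on the bench to the right; to be left alone. Origin: at its underside
- mallet: hammer lying on the bench to the right; to be left alone. Origin: at its underside
- bracket: small steel angle bracket, 30 x 60 x 30 mm, beyond the lane; to be left alone. Origin: at its underside

How it is judged:
On the way, in this order (a step that is already met when the one before it is completed fails the run):
1. every glue bottle stands upright in the lane with its red cap shut (angle between each of glue1, glue2, glue3, glue4, glue5's own z axis and vertical below 0.1 rad and x of glue1 in the frame of lane between -0.03 and 0.03 m and y of glue1 in the frame of lane between -0.275 and 0.275 m and z of each of glue1, glue2, glue3, glue4, glue5 in the frame of lane below 0.012 m and value of joint each of cap1, cap2, cap3, cap4, cap5 below 0.002 m and linear speed of each of glue1, glue2, glue3, glue4, glue5 below 0.03 m/s and x of glue2 in the frame of lane between -0.03 and 0.03 m and y of glue2 in the frame of lane between -0.275 and 0.275 m and x of glue3 in the frame of lane between -0.03 and 0.03 m and y of glue3 in the frame of lane between -0.275 and 0.275 m and x of glue4 in the frame of lane between -0.03 and 0.03 m and y of glue4 in the frame of lane between -0.275 and 0.275 m and x of glue5 in the frame of lane between -0.03 and 0.03 m and y of glue5 in the frame of lane between -0.275 and 0.275 m), for 0.2 s.
2. then the blue cap of the clamped bottle is pulled open (value of joint shiftcap above 0.0075 m), for 0.2 s.
At the end, for the whole second after the job is handed in: Every glue bottle present stands upright (within 0.1 rad) on the lane's floor, between its walls, at rest and released, with its cap within 2 mm of fully shut; the blue cap of the clamped bottle is out by more than 7.5 mm; the filler tin still stands upright in the lane (all of step 1 and angle between tin's own z axis and vertical below 0.1 rad and x of tin in the frame of lane between -0.03 and 0.03 m and value of joint shiftcap above 0.0075 m); the robot touches nothing.
It fails at once if a bystander on the bench is disturbed (moved more than 5 cm) (distance of any of boards, sandblock, tape, brush, mallet, bracket from where it was at the start of the episode above 0.05 m).
It fails at once if the filler tin is tipped over or shifted more than 6 cm (angle between tin's own z axis and vertical above 0.6 rad or distance of tin from where it was at the start of the episode above 0.06 m).
Of glue1, glue2, glue3, glue4, glue5 only 4 to 5 are there at a start; the rules pass over those that are not, and their reading is None.
At some moment in a run one of glue1, glue2, glue3 may be knocked a few centimetres aside while the robot is not near it.
It also fails if it takes over 210 s, if anything falls off the work surface, if the arm or the gripper's body presses on something with over 40 N, if the wrist force passes 120 N, or if a joint passes its speed limit or range.

## Robot

A 6-joint arm with a two-finger parallel gripper is mounted at the origin on the work surface. World frame = base frame: x ahead of the robot, y to its left, z up, the work surface at z = 0. Lengths are in m, angles in rad, forces in N, time in s.
With the tool pointing down it reaches from about 0.3 to 0.875 m from the base axis. Payload 6.4 kg.
Tool frame: the origin (TCP) lies between the finger pads; the fingertips stand 19 mm ahead of it and the grasp point (between the pads) is the TCP (tip_reach is the distance from the TCP to the fingertips, in m); z points along the fingers, y is the line along which they close (so a half turn about z gives the same grasp; the last joint's range is limited). The gripper opens to 88 mm and grips with 3 to 60 N. Pads are 18 mm wide; open, the fingers measure 123 mm over their backs; the gripper's body (75 mm by 187 mm) begins 45 mm behind the grasp point.
Start: joints at [1.009, 0.181, 1.607, -0, 1.354, -0.206], TCP at [0.2, 0.539, 0.258] pointing down, gripper open.
Joint ranges: [-2.99, 2.99], [-0.89, 2.07], [0.3, 2.58], [-1.14, 4.28], [0, 2.63], [-3.12, 3.12]. Speed limits (rad/s): [2.57, 2.57, 3.01, 3.14, 3.14, 3.14].

## Interface

Orientations are given as a unit quaternion [x, y, z, w].
In Python, from rig import * gives the robot as it stands. Calls block until the motion is done:
- reach(position, orientation): joint-space move of the TCP to a pose.
- move_l(position, vel=0.15, rot=None): straight line of the TCP; rot=None keeps the orientation; vel is the mean speed in m/s.
- set_joints(angles): joint-space move.
- grip(opening): opening from 0.0 (shut) to 1.0 (fully open); the grip force is fixed at half the most; returns when the fingers have stopped.
- sleep(seconds).
- ik(position, orientation): joint angles nearest the present ones, or None.
- get_obs(): the state.
- capture(name): name is "scene" or "top" or "wrist"; returns a dict with "frame" (384x512x3 uint8, blue, green, red), "camera_matrix" (3x3 intrinsics, pixels), "eye" and "attitude" of the camera in the world. Camera axes: x right, y down, z forward; pixel columns grow to the right and rows downward; lengths in m; the calibration is good to about 2 mm. A picture is of the moment at which its call begins. There is no depth.
A pose or a line that the arm cannot do raises PlanningError and nothing moves.
- hand_in(): hands the job in; it is judged then, once.
The state is a dict: "time": time; "joints": joint angles; "joint_velocities": joint speeds; "joint_efforts": joint torques, N m; "ee_pos": TCP position; "eef_rot": TCP orientation; "ft_force": force on the tool from outside, world axes, zero at the start; "wrist_torque": the same for the moment, N m; "grip_width": opening from 0.0 (shut) to 1.0 (fully open); "grasp_force": force on a finger pad.
Only numpy, scipy, OpenCV 4.12 (cv2) and the standard library are available. Lean on these libraries where they do the work, as an engineer would, in place of code of your own. Each camera call takes 0.05 s, during which the arm holds its last target. There are 200 camera calls.

## Working session

There is one attempt and no reset: what is moved stays moved. The work goes in short steps, each a Python script; the robot and the scene stay as the last script left them, time stands still between calls to the robot, and variables do not carry over. Pictures are saved under pics/ and viewed, at most 14 in all, crops included, and the job is handed in when it is done.

```bash
ls; mkdir -p pics; python3 - <<'E'
from rig import *
import cv2
for n in ("scene","top","wrist"):
    c=capture(n); cv2.imwrite(f"pics/{n}0.png",c["frame"]); print(n,c["camera_matrix"],c["eye"],c["attitude"])
o=get_obs(); print(o)
E
```

```text
pics
scene [[376.92141824   0.         253.72801556]
 [  0.         376.92141824 191.24446299]
 [  0.           0.           1.        ]] [0.99531621 0.72974358 1.44743726] [ 0.26566471  0.92446806 -0.26465452 -0.06884076]
top [[436.71301921   0.         262.20422089]
 [  0.         436.71301921 185.24957357]
 [  0.           0.           1.        ]] [0.25244811 0.02945483 1.6753317 ] [ 0.70819071 -0.69757571  0.07810031 -0.0758577 ]
wrist [[329.85622038   0.         255.24696572]
 [  0.         329.85622038 183.63762564]
 [  0.           0.           1.        ]] [0.1348903  0.5629902  0.38306761] [0.81336152 0.56573597 0.07655691 0.11191469]
{'time': 0.15, 'joints': array([ 1.00870164e+00,  1.81383968e-01,  1.60774591e+00, -1.23781237e-06,
        1.35383322e+00, -2.06301345e-01]), 'joint_velocities': array([-0.00086113, -0.00234823, -0.00338194, -0.00186135, -0.00039363,
        0.00025608]), 'joint_efforts': array([ 1.86583282e-03, -4.34225285e+01, -3.42178810e+01,  7.02319387e-02,
        3.53907002e-02, -8.68142183e-05]), 'ee_pos': array([0.20006823, 0.5386626 , 0.25702512]), 'eef_rot': array([ 1.76959660e-01,  9.84217867e-01, -6.35497329e-04, -2.56272537e-04]), 'ft_force': array([-0.23193054,  0.57873477, -0.60828187]), 'wrist_torque': array([ 0.01543498, -0.0038332 , -0.0012493 ]), 'grasp_force': 0.0, 'grip_width': 0.9992974941866125}
```

View pics/top0.png

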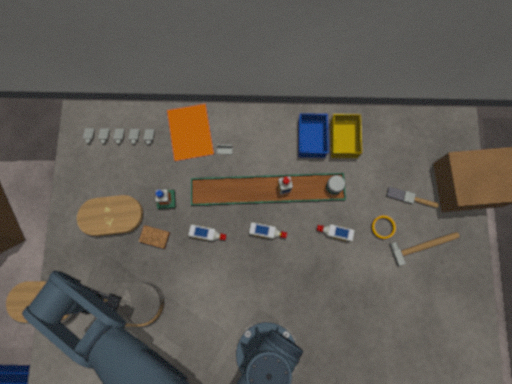

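View pics/scene0.png

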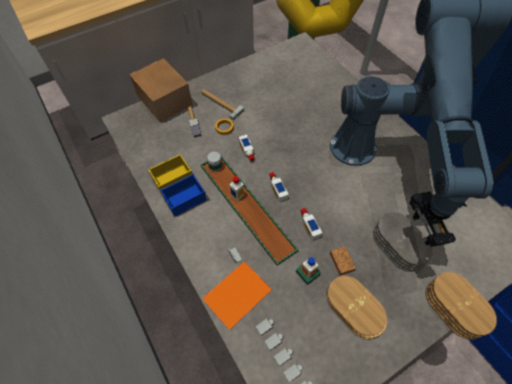

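Top view: three bottles lie at about (207,233), (268,231) and (336,233). The first two caps point right (−y) and the third points left. One bottle stands in the lane at (286,184), with the tin at (336,184). The lane spans u=191–345 and the clamped bottle is at (163,195). That makes four glue bottles.

```bash
cat > h.py <<'E'
from rig import *
import numpy as np, cv2
from scipy.spatial.transform import Rotation as R
def cast(c,px,z):
    px=np.atleast_2d(np.array(px,float)); K=c["camera_matrix"]
    d=np.c_[(px[:,0]-K[0,2])/K[0,0],(px[:,1]-K[1,2])/K[1,1],np.ones(len(px))]
    d=R.from_quat(c["attitude"]).apply(d); e=np.array(c["eye"])
    return e+d*((z-e[2])/d[:,2])[:,None]
def mask(c,name):
    h=cv2.cvtColor(c["frame"],cv2.COLOR_BGR2HSV); H,S,V=[h[...,i].astype(int) for i in range(3)]
    m={"red":((H<8)|(H>172))&(S>130)&(V>70),"blue":(H>100)&(H<130)&(S>100)&(V>50),
       "white":(S<45)&(V>165),"green":(H>45)&(H<90)&(S>70)&(V>30)}[name]
    return m.astype(np.uint8)
def blobs(m,amin=6):
    cs,_=cv2.findContours(m,cv2.RETR_EXTERNAL,cv2.CHAIN_APPROX_NONE)
    return sorted([k[:,0,:] for k in cs if cv2.contourArea(k)>=amin],key=lambda k:-cv2.contourArea(k.reshape(-1,1,2)))
def pose(zdir,ydir):
    z=np.array(zdir,float); z/=np.linalg.norm(z); y=np.array(ydir,float); y-=z*(y@z); y/=np.linalg.norm(y)
    return R.from_matrix(np.c_[np.cross(y,z),y,z]).as_quat()
E
python3 - <<'E'
from h import *
c=capture("top")
for n,z in(("red",.03),("blue",.04),("white",.044),("green",.018)):
    for k in blobs(mask(c,n),5)[:9]:
        (u,v),(a,b),t=cv2.minAreaRect(k); print(n,np.round((u,v,a,b,t),1),cast(c,(u,v),z)[0].round(3))
k=blobs(mask(c,"green"),5)
print(cast(c,[(0,0),(191,191)],0).round(3))
w=capture("wrist"); o=get_obs(); Rt=R.from_quat(o["eef_rot"]).inv()
print((Rt*R.from_quat(w["attitude"])).as_matrix().round(3),Rt.apply(w["eye"]-o["ee_pos"]).round(3))
q0=o["joints"]
for a in (0,.25,.5):
  for d in((0,-1),(0,1)):
    D=np.array([*d,0.]);zt=-np.cos(a)*np.array([0,0,1])-np.sin(a)*D
    for y in(-.17,.05,.25): print(a,d,y,[None if (j:=ik([.45,y,.2],pose(zt,[s,0,0]))) is None else j.round(2) for s in(1,-1)])
  for y in(-.1,.25): print("st",a,[None if (j:=ik([.62,y,.08],pose([np.cos(a),0,-np.sin(a)],[0,s,0]))) is None else j.round(2) for s in(1,-1)])
E
```

```text
red [285.5 179.5   7.    5.   90. ] [ 0.641 -0.063  0.03 ]
red [319.5 228.    6.    5.   90. ] [ 0.455 -0.192  0.03 ]
red [222.5 236.    5.    6.    0. ] [0.419 0.173 0.03 ]
red [283.5 234.5   5.    5.   90. ] [ 0.429 -0.056  0.03 ]
blue [313.  135.5  43.   30.   90. ] [ 0.819 -0.17   0.04 ]
blue [ 14. 374.  18.  28.  90.] [-0.073  0.884  0.04 ]
blue [200.9 231.8  11.8   6.9   9.5] [0.433 0.254 0.04 ]
blue [341.4 232.4  11.6   6.8  14. ] [ 0.439 -0.273  0.04 ]
blue [261.5 229.5   7.   11.   90. ] [0.445 0.027 0.04 ]
blue [159.2 193.2   6.4   5.7  45. ] [0.578 0.419 0.04 ]
white [211.  233.5   9.    6.   90. ] [0.427 0.215 0.044]
white [331.  229.5   9.    6.   90. ] [ 0.448 -0.233  0.044]
white [271.6 231.4   5.3   9.2  14. ] [ 0.438 -0.011  0.044]
white [252.3 227.6   3.8   9.2  15.9] [0.451 0.062 0.044]
white [350.4 234.4   3.5   9.2   9.5] [ 0.431 -0.305  0.044]
white [191.6 229.9   3.5   8.6  11.3] [0.439 0.288 0.044]
green [165.5 199.   18.   17.   90. ] [0.56  0.399 0.018]
[[1.426 1.172 0.   ]
 [0.596 0.305 0.   ]]
[[ 0.    -0.963 -0.269]
 [ 1.     0.    -0.001]
 [ 0.001 -0.269
[... 2117 characters left out ...]
 2.54])]
0.5 (0, -1) 0.25 [array([-0.02,  0.04,  1.97,  0.54,  1.2 , -0.23]), array([-0.02,  0.04,  1.97,  0.54,  1.2 ,  2.91])]
0.5 (0, 1) -0.17 [array([-0.33,  0.01,  2.  , -0.56,  1.03, -0.06]), array([-0.33,  0.01,  2.  , -0.56,  1.03,  3.08])]
0.5 (0, 1) 0.05 [array([ 0.16,  0.1 ,  1.91, -0.52,  1.27,  0.35]), array([ 0.16,  0.1 ,  1.91, -0.52,  1.27, -2.79])]
0.5 (0, 1) 0.25 [array([ 0.52,  0.32,  1.63, -0.43,  1.46,  0.62]), array([ 0.52,  0.32,  1.63, -0.43,  1.46, -2.52])]
st 0.5 [array([-0.59,  0.43,  2.2 ,  2.27,  0.69,  2.01]), array([-0.59,  0.43,  2.2 ,  2.27,  0.69, -1.13])]
st 0.5 [array([0.33, 0.51, 2.05, 3.73, 0.54, 1.21]), array([ 0.33,  0.51,  2.05,  3.73,  0.54, -1.93])]
```

```bash
python3 - <<'E'
from h import *
for i,y in enumerate((.2,-.13)):
    reach([.52,y,.36],pose([0,0,-1],[0,-1,0])); c=capture("wrist"); cv2.imwrite(f"pics/w{i}.png",c["frame"])
    np.save(f"w{i}.npy",c,allow_pickle=True); print(get_obs()["time"],get_obs()["joints"].round(2),c["eye"])
    for n,z in(("red",.026),("blue",.044),("white",.044),("green",.018)):
        for k in blobs(mask(c,n),40)[:9]:
            (u,v),(a,b),t=cv2.minAreaRect(k); print(n,np.round((u,v,a,b,t),1),cast(c,(u,v),z)[0].round(3))
E
```

```text
2.0417 [0.16 0.07 1.52 0.   1.55 1.72] [0.58845606 0.20074678 0.48590028]
red [502.5  65.5  27.   17.   90. ] [ 0.621 -0.125  0.026]
red [431.  202.5  20.2  17.4   8.1] [ 0.431 -0.058  0.026]
red [275.3 209.1  15.8  17.3   5.2] [0.42  0.171 0.026]
blue [380.  197.7  35.1  21.8  11.3] [0.444 0.025 0.044]
blue [219.6 205.6  34.6  20.6   9.8] [0.432 0.251 0.044]
blue [ 73.4 118.4  24.7  33.2  85.6] [0.553 0.44  0.044]
white [383.8 197.9  74.7  30.5  10. ] [0.444 0.019 0.044]
white [300. 332.  34.  48.  90.] [0.219 0.129 0.044]
white [ 85.5 116.9  40.8  37.9  78.7] [0.555 0.424 0.044]
white [490.3  67.3  39.4  45.3  76.5] [ 0.618 -0.097  0.044]
white [385.5  16.5  33.   39.   90. ] [0.676 0.042 0.044]
white [189. 342.  18.  10.  -0.] [0.2   0.306 0.044]
white [359.5  30.    8.   15.   90. ] [0.661 0.072 0.044]
white [257.1 201.2  12.3   7.6  71.6] [0.439 0.198 0.044]
green [346.1  78.3  82.5 334.6  86.9] [0.605 0.078 0.018]
green [114.1 112.6  51.6  58.4  84.3] [0.559 0.397 0.018]
3.3417 [-0.46  0.02  1.57  0.    1.54  1.1 ] [ 0.58892811 -0.12884601  0.4861781 ]
red [188.   66.5  27.   2
[... 402 characters left out ...]
81.   30.5  12.3] [ 0.442 -0.263  0.044]
white [363.  63.  52.  50.  90.] [ 0.623 -0.265  0.044]
white [ 19.4 209.6  43.1  28.3   8.1] [0.426 0.207 0.044]
white [193.4  67.6  40.5  38.6  75.5] [ 0.618 -0.05   0.044]
white [138.  195.3  49.1  28.8   9.2] [0.448 0.036 0.044]
white [488.1 227.   18.1  13.7  81.9] [ 0.4   -0.466  0.044]
white [432.4 263.8  31.6  11.4  18.4] [ 0.341 -0.394  0.044]
white [440.7 246.1  13.9  29.1  71.6] [ 0.37  -0.402  0.044]
white [183.3  85.2  20.8   9.3  34.5] [ 0.596 -0.036  0.044]
green [190.   34.5  18.2 380.4  88.9] [ 0.66  -0.043  0.018]
green [189.9 113.6  19.8 380.1  84.3] [ 0.559 -0.038  0.018]
green [332.   70.2  41.4  13.1  83. ] [ 0.616 -0.232  0.018]
```

View pics/w0.png

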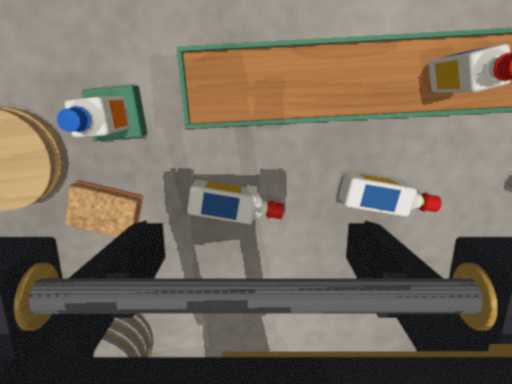

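View pics/w1.png

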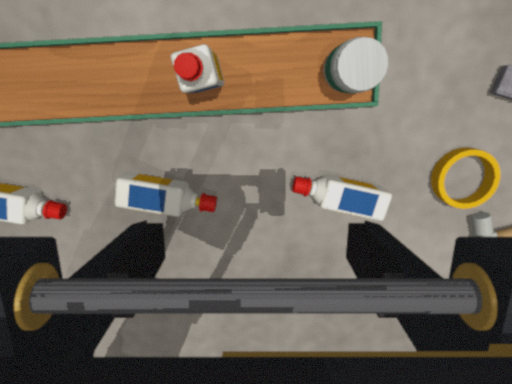

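Both views are clear. In w0, bottles A and B have labels at (220,206) and (380,198), with caps to the right. In w1, C's label is at (358,202) with its cap at (301,185). The standing bottle's cap is at (188,66) and the tin is at (360,65). The lane's top corners are at about (178,47), (186,128), (381,22) and (379,106).

```bash
cat >> h.py <<'E'
A=0.3; UP=np.array([0,0,1.])
def look(y): reach([.52,y,.36],pose([0,0,-1],[0,-1,0])); return capture("wrist")
def cen(c,n,z,amin=60): return [cast(c,k.mean(0),z)[0] for k in blobs(mask(c,n),amin)]
def find(c,y0):
    r=[p for p in cen(c,"red",.026) if .33<p[0]<.53]; b=[p for p in cen(c,"blue",.044) if .33<p[0]<.53]
    prs=[(p,q) for p in b for q in r if .07<np.linalg.norm((p-q)[:2])<.095 and abs(p[1]-y0)<.09]
    p,q=min(prs,key=lambda t:abs(t[0][1]-y0)); d=q-p; d[2]=0; L=np.linalg.norm(d); return p,d/L,L
def pickposes(d,s):
    zt=-np.cos(A)*UP-np.sin(A)*d; return pose(zt,s*np.cross(UP,d))
def placepose(qp,d,f):
    zt=np.cos(A)*f-np.sin(A)*UP; xp=R.from_quat(qp).as_matrix()[:,0]
    for s in(1,-1):
        q=pose(zt,s*np.cross(UP,f))
        if (R.from_quat(q).as_matrix()[2,0])*(d@xp)>0: return q
E
python3 - <<'E'
from h import *
w=[np.load(f"w{i}.npy",allow_pickle=True).item() for i in(0,1)]
P=np.vstack([cast(w[0],[(178,47),(186,128)],.018),cast(w[1],[(381,22),(380,106)],.018)]);print(P.round(4))
print("widths",np.linalg.norm(P[0]-P[1]),np.linalg.norm(P[2]-P[3]),np.linalg.norm(P[0]-P[2]),np.linalg.norm(P[1]-P[3]))
C=P.mean(0); ey=(P[0]+P[1]-P[2]-P[3]); ey/=np.linalg.norm(ey); yaw=np.arctan2(-ey[0],ey[1]); print("lane",C,yaw)
k=cen(w[1],"red",.144)[0]
for z in(.138,.148):
  k=[cast(w[1],x.mean(0),z)[0] for x in blobs(mask(w[1],"red"),60)]; k=max(k,key=lambda p:p[0]); print("stand",k)
f=np.array([np.cos(yaw),np.sin(yaw),0])
for i,y0,ty in((0,.25,.23),(1,.02,.135),(1,-.27,.04)):
    p,d,L=find(w[i],y0); g=p+.018*d; g[2]=.024; T=C+ty*ey; T[2]=.068
    print("bottle",p.round(3),d.round(3),L)
    for s in(1,-1):
        q=pickposes(d,s); qq=placepose(q,d,f); print(s,ik(g,q).round(2),ik(T,qq).round(2))
E
```

```text
[[ 0.6443  0.3027  0.018 ]
 [ 0.5382  0.298   0.018 ]
 [ 0.6756 -0.2917  0.018 ]
 [ 0.5695 -0.3014  0.018 ]]
widths 0.1061128576065665 0.10649477825432282 0.5952334205390302 0.600152294964855
lane [0.60690988 0.00189017 0.018     ] 0.05241474536076639
stand [ 0.61293188 -0.06201352  0.138     ]
stand [ 0.61224247 -0.06393301  0.148     ]
bottle [0.432 0.251 0.044] [-0.153 -0.988  0.   ] 0.08048586312453458
1 [ 0.07  0.3   2.07  0.44  0.75 -0.09] [0.29 0.64 2.14 3.43 0.92 1.47]
-1 [0.07 0.3  2.07 0.44 0.75 3.05] [ 0.29  0.64  2.14  3.43  0.92 -1.68]
bottle [0.444 0.025 0.044] [-0.159 -0.987  0.   ] 0.08406047812351673
1 [-0.46  0.29  2.09  0.37  0.89 -0.55] [0.01 0.61 2.23 3.1  0.97 1.58]
-1 [-0.46  0.29  2.09  0.37  0.89  2.59] [ 0.01  0.61  2.23  3.1   0.97 -1.56]
bottle [ 0.439 -0.274  0.044] [0.229 0.973 0.   ] 0.07992025756056173
1 [-0.6   0.39  1.94 -0.42  0.75  3.08] [-0.29  0.61  2.26  2.76  1.02  1.67]
-1 [-0.6   0.39  1.94 -0.42  0.75 -0.07] [-0.29  0.61  2.26  2.76  1.02 -1.47]
```

```bash
cat >> h.py <<'E'
C=np.array([.6069,.0019,0]); yaw=.0524
EX=np.array([np.cos(yaw),np.sin(yaw),0]); EY=np.array([-np.sin(yaw),np.cos(yaw),0])
def fz(): 
    sleep(.1); return get_obs()["ft_force"][2]
def pick(y0,s,look_y):
    grip(1.0); c=look(look_y); p,d,L=find(c,y0); g=p+.018*d; g[2]=.024; q=pickposes(d,s); zt=R.from_quat(q).as_matrix()[:,2]
    print("bottle",p.round(3),d.round(3),round(L,4))
    reach(g-.13*zt,q); move_l(g,.12); grip(0.0); o=get_obs(); print("grip",o["grip_width"],o["grasp_force"])
    move_l(g+[0,0,.22],.15); o=get_obs(); print("lifted",o["grip_width"],o["grasp_force"],o["ft_force"].round(1)); return d,q
def place(d,q,ty,zexp=.070):
    qq=placepose(q,d,EX); T=C+ty*EY
    reach(T+UP*.26-.03*EX,qq); move_l(T+UP*.26,.1); move_l(T+UP*(zexp+.018),.15); f0=fz(); z=zexp+.018; print("f0",f0)
    while z>zexp-.025:
        z-=.002; move_l(T+UP*z,.04); f=fz()
        if f>f0+4: break
    print("touch z",z,f,get_obs()["time"])
def release():
    grip(.72); o=get_obs(); zt=R.from_quat(o["eef_rot"]).as_matrix()[:,2]; h=zt*[1,1,0]; h/=np.linalg.norm(h)
    move_l(o["ee_pos"]-h*.10+UP*.02,.12); p=get_obs()["ee_pos"]; move_l(p+UP*.15,.2); print("t",get_obs()["time"])
E
python3 - <<'E'
from h import *
d,q=pick(.25,1,.1); place(d,q,.23)
c=capture("scene"); cv2.imwrite("pics/s1.png",cv2.resize(c["frame"][120:330,170:400],None,fx=2.5,fy=2.5))
E
```

```text
bottle [0.432 0.251 0.044] [-0.164 -0.986  0.   ] 0.0812
grip 0.495420212820666 29.974101958796382
lifted 0.49777983789567953 29.97200734913349 [ 0.2 -0.5 -3.6]
f0 -1.7219919646651687
touch z 0.06799999999999999 8.737996486815094 17.7
```

View pics/s1.png

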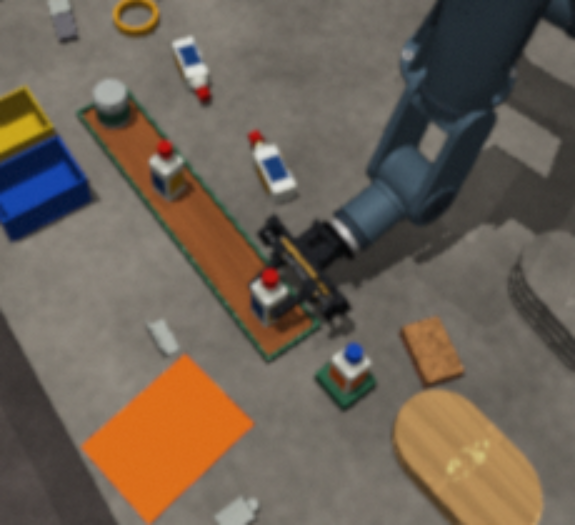

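Bottle A stands in the lane at crop pixel (268,297), still held, and its cap is clear of the gripper. I'll release it and fetch B.

```bash
python3 - <<'E'
from h import *
release()
d,q=pick(.02,1,.02); place(d,q,.135); release()
E
```

```text
t 20.125
bottle [0.444 0.025 0.044] [-0.162 -0.987  0.   ] 0.0836
grip 0.4974045992418387 29.962130128405988
lifted 0.4959344516146194 29.96464671101421 [ 0.2  0.2 -2.5]
f0 -1.7304346503840389
touch z 0.06799999999999999 7.805160044699714 36.7667
t 39.1417
```

```bash
python3 - <<'E'
from h import *
d,q=pick(-.27,-1,-.13); place(d,q,.04); release()
c=look(.05); cv2.imwrite("pics/w2.png",c["frame"])
for k in blobs(mask(c,"red"),60): print(k.mean(0),cv2.contourArea(k),cast(c,k.mean(0),.148)[0].round(4),cast(c,k.mean(0),.138)[0].round(4))
E
```

```text
bottle [ 0.439 -0.274  0.044] [0.228 0.974 0.   ] 0.0802
grip 0.498302668418855 29.970565466210246
lifted 0.49697337846294426 29.972853348590434 [ 0.1  0.6 -2.7]
f0 -1.694794635709811
touch z 0.06799999999999999 9.016176510025808 54.6167Traceback (most recent call last):
  File "<stdin>", line 2, in <module>
  File "h.py", line 52, in release
    move_l(o["ee_pos"]-h*.10+UP*.02,.12); p=get_obs()["ee_pos"]; move_l(p+UP*.15,.2); print("t",get_obs()["time"])
                                                                 ~~~~~~^^^^^^^^^^^^^
rig.PlanningError: the arm cannot follow that straight line within its joint ranges
```

```bash
cat > up.py <<'E'
from h import *
for v in ([0,0,.15],[.0,0,.10],[-.03,0,.1],[.03,0,.1],[0,0,.06],[.03,0,.06],[0,0,.03]):
    try: move_l(get_obs()["ee_pos"]+v,.15); print("ok",v); break
    except PlanningError: pass
print(get_obs()["joints"].round(2),get_obs()["ee_pos"])
E
python3 up.py
```

```text
ok [0.03, 0, 0.1]
[-0.39  0.04  2.52  2.51  0.77 -1.22] [0.53536327 0.03650869 0.18760861]
```

```bash
python3 - <<'E'
from h import *
c=look(.05); cv2.imwrite("pics/w2.png",c["frame"]); print(get_obs()["time"])
for k in blobs(mask(c,"red"),60):
    u=k.mean(0); print(u.round(1),cv2.contourArea(k),cast(c,u,.148)[0].round(4),cast(c,u,.138)[0].round(4))
E
```

```text
59.2583
[77.6 82.4] 717.0 [0.5962 0.2239 0.148 ] [0.5964 0.2291 0.138 ]
[364.8  64.8] 656.5 [ 0.6126 -0.0552  0.148 ] [ 0.6133 -0.0583  0.138 ]
[169.4  77.5] 614.0 [0.6008 0.1339 0.148 ] [0.6012 0.1364 0.138 ]
[263.9  72.6] 519.0 [0.6053 0.0419 0.148 ] [0.6058 0.0417 0.138 ]
```

View pics/w2.png

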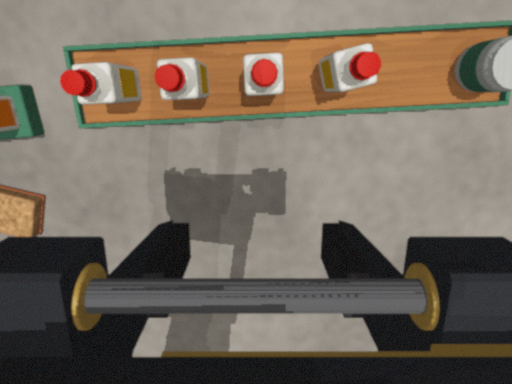

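All four bottles stand in the lane, with caps at (78,82), (169,78), (264,73) and (365,65). The tin is at about (495,65), untouched. Next I press the caps.

```bash
python3 - <<'E'
from h import *
q=pose([0,0,-1],-EY); grip(0.0)
for xy in([.613,-.060],[.6048,.0418],[.5998,.1367],[.5955,.2313]):
    p=np.array([*xy,0]); reach(p+UP*.24,q); move_l(p+UP*.172,.2); f0=fz(); z=.172; log=[]
    while z>.152:
        z-=.0015; move_l(p+UP*z,.05); sleep(.05); f=get_obs()["ft_force"][2]-f0; log.append((round(get_obs()["ee_pos"][2]-.019,4),round(f,1)))
        if f>22: break
    print(xy,[l for l in log if l[1]>1.5]); move_l(p+UP*.24,.2)
c=look(.05); cv2.imwrite("pics/w3.png",c["frame"]); print(get_obs()["time"])
for k in blobs(mask(c,"red"),60):
    u=k.mean(0); print(u.round(1),cast(c,u,.138)[0].round(4))
E
```

```text
[0.613, -0.06] [(np.float64(0.1444), np.float64(3.6)), (np.float64(0.1427), np.float64(3.6)), (np.float64(0.141), np.float64(1.7)), (np.float64(0.1394), np.float64(2.7)), (np.float64(0.1384), np.float64(6.0)), (np.float64(0.1384), np.float64(11.8)), (np.float64(0.1384), np.float64(18.5)), (np.float64(0.1385), np.float64(26.0))]
[0.6048, 0.0418] [(np.float64(0.1429), np.float64(3.8)), (np.float64(0.1411), np.float64(3.1)), (np.float64(0.1395), np.float64(3.3)), (np.float64(0.1384), np.float64(5.1)), (np.float64(0.1384), np.float64(12.7)), (np.float64(0.1384), np.float64(19.4)), (np.float64(0.1385), np.float64(25.5))]
[0.5998, 0.1367] [(np.float64(0.1444), np.float64(3.1)), (np.float64(0.1427), np.float64(3.1)), (np.float64(0.141), np.float64(3.0)), (np.float64(0.1394), np.float64(2.8)), (np.float64(0.1384), np.float64(5.0)), (np.float64(0.1384), np.float64(12.6)), (np.float64(0.1384), np.float64(19.3)), (np.float64(0.1384), np.float64(24.8))]
[0.5955, 0.2313] [(np.float64(0.1444), np.float64(4.4)), (np.float64(0.1428), np.float64(4.9)), (np.float64(0.141), np.float64(4.0)), (np.float64(0.1394), np.float64(3.4)), (np.float64(0.1384), np.float64(6.3)), (np.float64(0.1384), np.float64(13.4)), (np.float64(0.1385), np.float64(19.8)), (np.float64(0.1385), np.float64(24.9))]
83.75
[81.2 82.7] [0.5963 0.2256 0.138 ]
[362.9  65.5] [ 0.6128 -0.056   0.138 ]
[172.2  78.2] [0.6007 0.1339 0.138 ]
[264.1  73.3] [0.6054 0.0418 0.138 ]
```

View pics/w3.png

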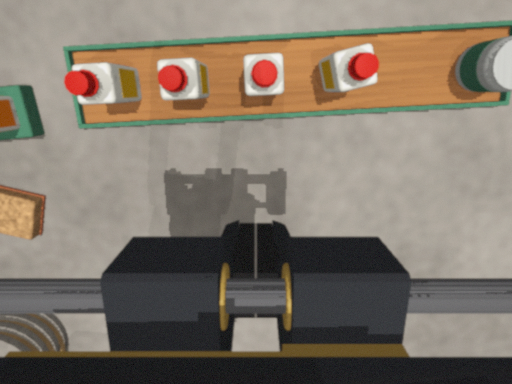

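All four caps stop hard at 138 mm, which is shut, and every bottle still stands with the tin untouched. Now I'll locate the blue cap.

```bash
cat >> h.py <<'E'
def bluecap(c,z):
    b=[k for k in blobs(mask(c,"blue"),60)]; return [cast(c,k.mean(0),z)[0].round(4) for k in b]
E
python3 - <<'E'
from h import *
grip(1.0)
for x,y in((.5,.40),(.5,.33)):
    reach([x,y,.34],pose([0,0,-1],[0,-1,0])); c=capture("wrist"); print(bluecap(c,.138),bluecap(c,.128),[cast(c,k.mean(0),.03)[0].round(4) for k in blobs(mask(c,"green"),200)])
cv2.imwrite("pics/w4.png",c["frame"])
E
```

```text
[array([0.5597, 0.3963, 0.138 ])] [array([0.5594, 0.3962, 0.128 ])] [array([0.5599, 0.3963, 0.03  ]), array([0.5972, 0.2111, 0.03  ])]
[array([0.5594, 0.3928, 0.138 ])] [array([0.5591, 0.3948, 0.128 ])] [array([0.5994, 0.1753, 0.03  ]), array([0.5604, 0.3891, 0.03  ])]
```

View pics/w4.png

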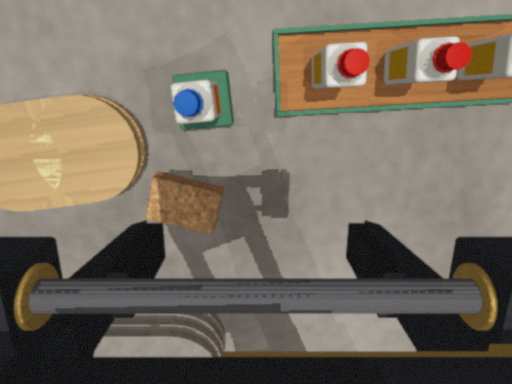

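The blue cap is at about (187,102) in this view. The overhead view puts it at (0.560, 0.396), matching the holder's centre.

```bash
python3 - <<'E'
from h import *
q=pose([0,0,-1],[0,-1,0]); p=np.array([.5597,.3963,0])
reach(p+UP*.25,q); move_l(p+UP*.142,.12); grip(0.0); o=get_obs(); print("grip",o["grip_width"]*88,o["grasp_force"],o["ft_force"].round(1)); f0=fz(); z=.142; log=[]
while z<.160:
    z+=.0015; move_l(p+UP*z,.04); sleep(.05); o=get_obs(); f=o["ft_force"][2]-f0; log.append((round(o["ee_pos"][2],4),round(f,1)))
    if f<-16: break
print([(float(a),float(b)) for a,b in log]); grip(0.8); move_l(p+UP*.25,.15)
reach([.5,.33,.34],q); c=capture("wrist"); cv2.imwrite("pics/w5.png",c["frame"]); print(bluecap(c,.138),bluecap(c,.148),get_obs()["time"])
E
```

```text
grip 24.29590569760046 29.99998927116394 [ 0.7 -0.2 -0.1]
[(0.1431, -4.9), (0.1448, -5.9), (0.1466, -5.0), (0.1482, -3.4), (0.1496, -4.2), (0.1511, -4.2), (0.1518, -11.2), (0.1519, -19.3)]
[array([0.5589, 0.3951, 0.138 ])] [array([0.5592, 0.3931, 0.148 ])] 94.2083
```

View pics/w5.png

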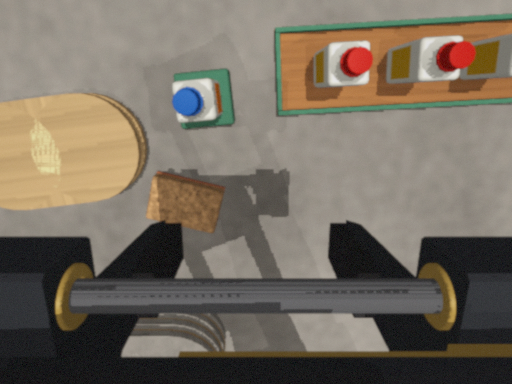

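The cap rose about 10 mm to its hard stop and stayed up: its apparent shift matches a 148 mm top. The robot is clear of everything.

```bash
python3 -c "
from rig import *
sleep(.5); print(hand_in())"
```

```text
the job is handed in; nothing more can be done
None
```

I handed in the job at about 95 s of the 210 s limit: all four glue bottles present stand in the lane with their red caps pressed shut, the blue cap is fully open, and the tin and bystanders were left alone; no verdict came back.

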